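# Oil the reel's brake and hold the torch on it

### The job

The trolling reel lies on the service board with its brake side up and the oil can's straw aimed at the brake pivot. First press the red nozzle cap of the oil can fully down and let it spring back up; then draw the yellow torch up out of its sleeve, turn it to a slant of about 45 degrees, from whichever side suits, and hold it up there with its lens about 10 cm from the brake pivot and aimed straight at it, so that I can look in from above. Finish while still holding the torch there in the air; do not knock it against the reel or can, and leave the brake lever and the other tackle where they are.

Things in the scene. Friction and masses are not known exactly. Their poses are not given: they have to be found in the camera images.
- service_board: dark fixed board 170 x 340 x 18 mm; origin under its centre, long side along y. A bronze reel 112 mm across lies on it brake side up, on oak bearers, axis at y = -75 mm, upper plate 120 mm above the shelf, reel foot (100 mm long along y) reaching 67 mm to +x of the axis. A blue and white oil can 52 mm across is clamped at y = +85 mm, x = 0.
- cap_top (a point): centre of the flat top of the red nozzle cap on the oil can, 171 mm above the shelf at rest. The cap is 24 mm across, 18 mm high. A 3 mm red straw leaves its -y side 10 mm below the top, falls 18 mm on its way towards the brake pivot and ends 45 mm short of it. Cap and straw move together.
- nozzle_cap (a joint): how far the cap is pressed down: 0 at rest, 0.006 m fully down. It needs about 3 N to start and 8 N at the bottom, and springs back by itself.
- brake_pivot (a point): the brake lever's pivot, at the top of the flat steel hub on the reel's axis, in the middle of the reel's upper plate, 132 mm above the shelf (a brass screw head stands 3 mm higher).
- brake_lever (a joint): angle of the brake lever about the vertical pivot, 0 to 1.24 rad, counter-clockwise from above, over a notched brass arc on the -y side of the reel; it stays where it is left.
- lever_knob (a point): top of the small black thumb knob (12 mm across) at the end of the steel brake lever, 58 mm from the pivot, 139 mm above the shelf.
- torch: loose yellow torch, round, 155 mm long, about 0.15 kg; starts upright in its sleeve, lens down. Origin: centre of the lens face; z runs from lens to tail (it shines along -z). Head 30 mm across up to 36 mm from the lens, taper, barrel 24 mm across from 44 to 148 mm, rubber tail button 18 mm across up to 155 mm.
- torch_holder: black sleeve standing upright on a round steel foot, fixed: foot 84 mm across and 6 mm thick, sleeve 44 mm outside, 36 mm inside, its rim 78 mm and its inner floor 8 mm above the shelf. Origin: centre of the underside. The torch stands on its floor and reaches 163 mm above the shelf.
- lure_tin: loose dull zinc lure tin, 116 x 82 x 31 mm, origin at the centre of its underside. Leave alone.
- net_gauge: loose flat pine net gauge, 172 x 46 x 8 mm, long along its x, origin under its middle. Leave alone.
- fish_tongs: loose aluminium fish tongs lying flat, about 245 x 45 x 10 mm, long along its x, origin under the middle. Leave alone.
- rod_ferrule: loose brass rod ferrule standing upright, 22 mm across, 60 mm tall, origin at the centre of its underside. Leave alone.
- line_spool: loose spool of green line, 68 mm across, 40 mm tall, origin at the centre of its underside. Leave alone.
- mug: loose white enamel mug, 80 mm across, 80 mm tall, origin at the centre of its underside. Leave alone.
There are look-alikes about, which are no part of the job. Leave any blue or pink look-alike of the torch_holder alone.

How it is judged:
By the outcome, as a careful person would: the job done as asked, in the order asked, and still so for the second after the job is handed in, while the arm keeps its last pose, push and grip.
It also fails if it takes over 51 s, if anything falls off the work surface, if the arm or the gripper's body presses on something with over 40 N, if the wrist force passes 120 N, or if a joint passes its speed limit or range.

### The arm

A 6-joint arm with a two-finger parallel gripper is mounted at the origin on the work surface. World frame = base frame: x ahead of the robot, y to its left, z up, the work surface at z = 0. Lengths are in m, angles in rad, forces in N, time in s.
With the tool pointing down it reaches from about 0.425 to 1.125 m from the base axis. Payload 14.9 kg.
Tool frame: the origin (TCP) lies midway between the tips of the shut fingers; the grasp point (between the pads) lies 19 mm behind it; z points along the fingers, y is the direction in which the jaws open and shut (so a half turn about z gives the same grasp; the last joint's range is limited). The gripper opens to 91 mm and grips with 3 to 60 N. Pads are 32 mm wide; open, the fingers measure 118 mm over their backs; the gripper's body (76 mm by 178 mm) begins 60 mm behind the grasp point.
Start: joints at [1.093, 0.379, 1.734, -0, 1.028, -0.033], TCP at [0.301, 0.632, 0.214] pointing down, gripper open.
Joint ranges: [-2.77, 2.77], [-0.74, 2.19], [0, 2.66], [-1.06, 4.2], [0.31, 2.87], [-3.08, 3.08]. Speed limits (rad/s): [1.89, 1.89, 2.39, 3.14, 3.14, 3.14].

### API

Orientations are given as a unit quaternion [w, x, y, z].
In Python, from station import ctrl, camera, workorder, nets gives the robot as it stands. The module is installed in compiled form; this text tells all that it offers.
- The arm moves only by the tool carry_out, never from a script. Its argument "targets" is a list of rows, each a list of 6 numbers: the shift along the world's x, y, z in mm, then the turn, a rotation vector about the world's x, y, z in rad. In form: [[tx, ty, tz, rx, ry, rz], ...]. A call has 1 to 5 rows; each row is the pose to reach, as a shift and turn from the pose commanded when the call began; what a row does not reach only later rows make up. A row lasts 1/12 s, in which the tool goes at most 41.7 mm and 7.16 degrees, less where a joint would pass 70% of its speed; a pose out of reach is approached as far as the arm can. A call with a gripper value outside its range is refused whole. "hand" is the opening, from 0 (shut) to 1 (fully open), set as the call begins (left out, the last holds). The fingers move at their own pace and stop on an object; the grip force is fixed at half the most. Time passes only in rows, so rows that repeat a pose let the fingers close. It gives the time, the measured TCP pose, the force and the opening at its end, in the units of the state.
- ctrl.state(): the state, without advancing time (a new reading comes with each control period).
- camera(name): name is "side" or "top" or "wrist"; returns a dict with "color" (384x512x3 uint8, blue, green, red), "mtx" (3x3 intrinsics, pixels), "extrinsics" (4x4, takes a point from camera to world coordinates). Camera axes: x right, y down, z forward; pixel columns grow to the right and rows downward; lengths in m; the calibration is good to about 2 mm. A picture is of the moment at which its call begins. There is no depth.
- workorder.hand_in(): hands the job in, once; it reports no verdict.
Trained networks look in a picture, given as the dict that the camera call returned (one of the last four; its "shot" number tells which), for a name from the list of things; names that differ only in an ending like _2 or _b are one class to them, and where a whole thing is asked for, a point or a joint stands for the part that bears it (a point fixed in the world has none). Each returns a list of dicts, best first, with "conf" (0 to 1); they miss things now and then, are a little off and sometimes report something else, mostly with a low value. They report only what shows in the picture. A call takes as long as a camera call. They do not tell look-alikes from the thing itself.
- nets.silhouettes(picture, thing): "mask" (384x512 bool, what is visible of it).
- nets.tip_of(picture, thing): "centre" ([x, y, z] in m, in world coordinates, good to about 4 mm: a listed point, or the origin of a listed thing).
The state is a dict: "t": time; "joint_positions": joint angles; "joint_velocities": joint speeds; "joint_efforts": joint torques, N m; "position": TCP position; "ee_rot": TCP orientation; "force": force on the tool from outside, world axes, zero at the start; "wrist_torque": the same for the moment, N m; "gripper_width": finger opening in m.
Only numpy, scipy, OpenCV 4.12 (cv2) and the standard library are available. Lean on these libraries where they do the work, as an engineer would, in place of code of your own. Each camera call takes 0.05 s, during which the arm holds its last target. There are 200 camera calls.

## Working session

There is one attempt and no reset: what is moved stays moved. The work goes in short steps, Python scripts to look and compute and a tool call to move; the robot and the scene stay as the last step left them, time stands still between calls to the robot, and variables do not carry over. Pictures are saved under pics/ and viewed, about 8 in all and at most 12, crops included, and the job is handed in when it is done.

Besides the shell and the picture viewer there is one more tool, called after "Emit:" as a command line: name --pt "numbers of a row" for each row, then --argument value for the rest. carry_out: Moves the arm, as the interface text tells. Its arguments: {"type":"object","properties":{"targets":{"type":"array"},"hand":{"type":"number"}},"required":["targets"]}

```bash
ls; mkdir -p pics; cat > h.py <<'E'
from station import ctrl, camera, workorder, nets
import numpy as np, cv2
def snap(n,f=None):
    p=camera(n)
    if f: cv2.imwrite('pics/'+f,p['color'])
    return p
E
python3 - <<'E'
from h import *
for c in ['top','side']:
    p=snap(c,c+'1.png')
    print(c,p['mtx'].tolist(),np.round(p['extrinsics'],3).tolist())
    for t in ['service_board','cap_top','brake_pivot','lever_knob','torch','torch_holder','lure_tin','net_gauge','fish_tongs','rod_ferrule','line_spool','mug']:
        print(t,[(round(d['conf'],2),np.round(d['centre'],3).tolist()) for d in nets.tip_of(p,t)])
print(ctrl.state())
a=cv2.imread('pics/top1.png');b=cv2.imread('pics/side1.png')
E
```

```text
pics
top [[395.2190223728918, 0.0, 252.87049646934756], [0.0, 395.2190223728918, 189.34829486209827], [0.0, 0.0, 1.0]] [[0.024, -0.99, 0.136, 0.374], [-1.0, -0.024, -0.003, 0.015], [0.006, -0.136, -0.991, 1.38], [0.0, 0.0, 0.0, 1.0]]
service_board [(0.63, [0.646, -0.041, 0.001])]
cap_top [(0.46, [0.666, 0.046, 0.171])]
brake_pivot [(0.7, [0.633, -0.115, 0.13])]
lever_knob [(0.55, [0.619, -0.172, 0.14])]
torch [(0.57, [0.416, -0.311, 0.005]), (0.41, [0.417, 0.285, 0.001])]
torch_holder [(0.89, [0.559, -0.303, 0.003]), (0.75, [0.421, -0.441, -0.005]), (0.63, [0.422, -0.307, 0.001])]
lure_tin [(0.8, [0.419, 0.285, 0.002])]
net_gauge [(0.62, [0.397, -0.033, 0.001])]
fish_tongs [(0.69, [0.698, 0.384, -0.004]), (0.65, [0.69, -0.284, -0.002])]
rod_ferrule [(0.55, [0.607, -0.408, 0.001])]
line_spool [(0.91, [0.692, -0.283, 0.0])]
mug [(0.75, [0.398, 0.466, -0.002]), (0.53, [0.422, -0.308, 0.001])]
side [[370.58445098092625, 0.0, 256.0173995130263], [0.0, 370.58445098092625, 187.90318151621165], [0.0, 0.0, 1.0]] [[0.993, -0.08, 0.088, 0.454], [-0.119, -0.697, 0.707, -0.776], [0.005, -0.713, -
[... 607 characters left out ...]
])]
{'t': 1.3, 'joint_positions': array([ 1.09271706e+00,  3.78918492e-01,  1.73417342e+00,  2.62710321e-05,
        1.02848818e+00, -3.33033832e-02]), 'joint_velocities': array([ 0.00064171, -0.00028273, -0.00039275, -0.00032077, -0.00098016,
       -0.00061469]), 'joint_efforts': array([-1.22519392e-03, -7.63675976e+01, -4.34750998e+01,  6.50999369e-02,
        3.88430140e-02,  4.56058547e-05]), 'position': array([0.3011948, 0.6319213, 0.213932 ]), 'ee_rot': array([-9.29575738e-06,  2.20565995e-01,  9.75372053e-01,  8.92527863e-06]), 'force': array([ 0.15277886,  0.41483869, -0.72299679]), 'wrist_torque': array([-0.03048769, -0.04162858,  0.0145723 ]), 'gripper_width': 0.09128447446408994}
```

View both.

View pics/top1.png

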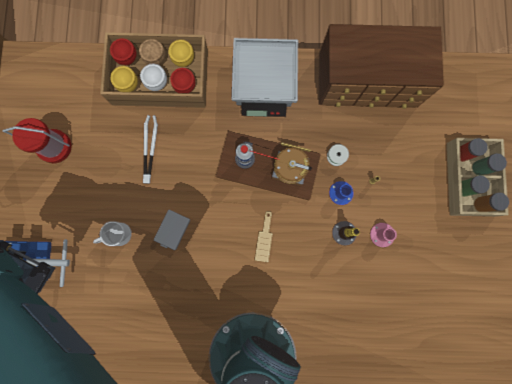

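View pics/side1.png

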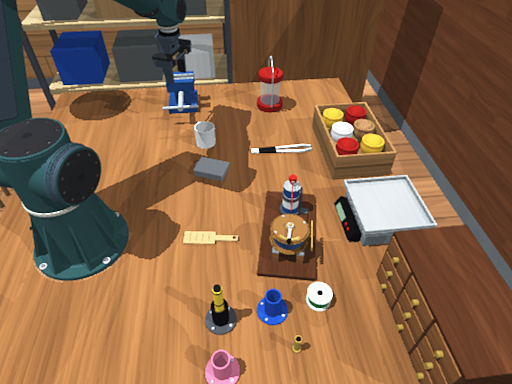

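The top view shows the torch in the black sleeve at pixel (350,232). Blue and pink look-alikes stand beside it at (341,192) and (384,234). The reel is at (292,165) and the cap at (244,150). The side view agrees: the reel is at (290,230) and the red cap at (293,180). The nets' points match the given geometry: cap to pivot comes out at about 163 mm against 160 mm, and the heights are right. I'll move to above the cap with the fingers shut.

Emit:
carry_out --pt "21 -34 10 0 0 0" --pt "42 -68 20 0 0 0" --pt "63 -102 30 0 0 0" --pt "84 -136 30 0 0 0" --pt "105 -170 30 0 0 0" --hand 0

```text
t: 1.72
position: [0.407, 0.4606, 0.2448]
ee_rot: [0.0, 0.22, 0.975, 0.001]
force: [0.4, 1.1, -0.0]
gripper_width: 0.0607
```

Emit:
carry_out --pt "21 -34 0 0 0 0" --pt "42 -68 0 0 0 0" --pt "63 -102 0 0 0 0" --pt "84 -136 0 0 0 0" --pt "105 -170 0 0 0 0"

```text
t: 2.13
position: [0.5119, 0.2901, 0.2442]
ee_rot: [0.0, 0.221, 0.975, 0.0]
force: [0.5, 0.4, -0.7]
gripper_width: 0.0273
```

Emit:
carry_out --pt "21 -34 0 0 0 0" --pt "42 -68 0 0 0 0" --pt "63 -102 0 0 0 0" --pt "84 -136 0 0 0 0" --pt "105 -170 0 0 0 0"

```text
t: 2.55
position: [0.617, 0.12, 0.2442]
ee_rot: [0.0, 0.221, 0.975, 0.0]
force: [0.3, 0.9, -0.1]
gripper_width: 0.0006
```

```bash
python3 - <<'E'
from h import *
for c in ['wrist','top','side']:
    p=snap(c)
    for t in ['cap_top','brake_pivot','torch']:
        print(c,t,[(round(d['conf'],2),np.round(d['centre'],4).tolist()) for d in nets.tip_of(p,t)])
s=ctrl.state();print(s['joint_positions'],s['position'],s['t'])
E
```

```text
wrist cap_top []
wrist brake_pivot [(0.63, [0.6338, -0.1146, 0.1339])]
wrist torch []
top cap_top [(0.4, [0.6656, 0.0416, 0.1716]), (0.36, [0.3939, -0.0321, 0.0009])]
top brake_pivot [(0.65, [0.6333, -0.1128, 0.1276])]
top torch [(0.66, [0.4149, -0.311, 0.0068])]
side cap_top [(0.66, [0.67, 0.0415, 0.1756]), (0.57, [0.6983, 0.3845, 0.0002])]
side brake_pivot [(0.94, [0.6356, -0.1154, 0.1302])]
side torch [(0.49, [0.4228, -0.3091, 0.0123])]
[ 1.59341034e-01  2.33635897e-01  1.86738063e+00 -2.09848797e-05
  1.04044369e+00 -9.67684552e-01] [0.61595312 0.12257979 0.24405144] 3.15
```

Emit:
carry_out --pt "25 -38 -10 0 0 0" --pt "50 -77 -20 0 0 0" --pt "50 -77 -40 0 0 0" --pt "50 -77 -55 0 0 0" --pt "50 -77 -55 0 0 0"

```text
t: 3.57
position: [0.6643, 0.0447, 0.1854]
ee_rot: [-0.002, 0.221, 0.975, -0.001]
force: [-0.8, -0.0, -0.4]
gripper_width: 0.0003
```

```bash
python3 - <<'E'
from h import *
p=snap('side');q=snap('top')
a=cv2.resize(p['color'][150:270,230:360],None,fx=3,fy=3,interpolation=cv2.INTER_CUBIC)
b=cv2.resize(q['color'][90:210,200:330],None,fx=3,fy=3,interpolation=cv2.INTER_CUBIC)
cv2.imwrite('pics/cap1.png',np.hstack([a,b]))
s=ctrl.state();print(s['joint_positions'],s['position'],s['force'],s['t'])
E
```

```text
[ 3.35859583e-02  3.58107091e-01  1.81550818e+00  1.51969986e-04
  9.69361720e-01 -1.09310259e+00] [0.66550951 0.04570703 0.18870248] [-0.07674079  0.33959661 -0.02481166] 3.6667
```

View pics/cap1.png

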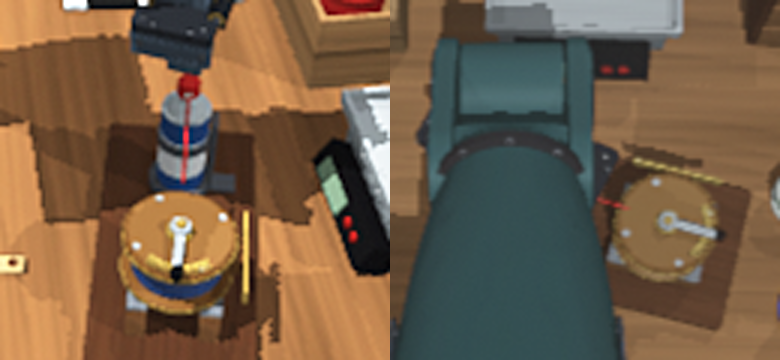

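The shut fingertips, at about (190,70) in the crop, sit just above the red cap at (190,85). I'll press now.

Emit:
carry_out --pt "1 -3 -8 0 0 0" --pt "1 -3 -14 0 0 0" --pt "1 -3 -18 0 0 0" --pt "1 -3 -20 0 0 0" --pt "1 -3 -20 0 0 0"

```text
t: 4.08
position: [0.6671, 0.0423, 0.169]
ee_rot: [-0.0, 0.22, 0.975, 0.0]
force: [-3.1, 2.9, 3.7]
gripper_width: 0.0003
```

Emit:
carry_out --pt "0 0 -2 0 0 0" --pt "0 0 -4 0 0 0" --pt "0 0 -5 0 0 0" --pt "0 0 -5 0 0 0" --pt "0 0 -5 0 0 0"

```text
t: 4.5
position: [0.6673, 0.0423, 0.1652]
ee_rot: [0.0, 0.221, 0.975, 0.0]
force: [-6.7, 4.1, 13.6]
gripper_width: 0.0003
```

Emit:
carry_out --pt "0 0 -1 0 0 0" --pt "0 0 -2 0 0 0" --pt "0 0 -2 0 0 0" --pt "0 0 -2 0 0 0"

```text
t: 4.83
position: [0.6675, 0.0422, 0.165]
ee_rot: [0.0, 0.221, 0.975, 0.0]
force: [-16.7, 1.5, 33.9]
gripper_width: 0.0004
```

The cap hit its hard stop: the tip is 6 mm below rest height and the force jumped to 34 N. I'll release it.

Emit:
carry_out --pt "0 0 4 0 0 0" --pt "0 0 15 0 0 0" --pt "0 0 40 0 0 0" --pt "0 0 75 0 0 0" --pt "0 0 90 0 0 0" --hand 0

```text
t: 5.25
position: [0.6684, 0.0419, 0.2563]
ee_rot: [0.002, 0.221, 0.975, 0.0]
force: [0.7, 0.5, 1.3]
gripper_width: 0.0007
```

```bash
python3 - <<'E'
from h import *
for c in ['side']*2:
    p=snap(c)
    for t in ['cap_top','torch']:
        print(c,t,[(round(d['conf'],2),np.round(d['centre'],4).tolist()) for d in nets.tip_of(p,t)])
s=ctrl.state();print(s['joint_positions'],s['position'],s['ee_rot'],s['force'],s['t'])
# fit links: r = o + L1 sin q2 + L2 sin a + (tool down) ; z = h + L1 cos q2 + L2 cos a - T
Q=np.array([[1.0927,.37892,1.73417],[.15934,.23364,1.86738],[.033586,.358107,1.815508],s['joint_positions'][:3]])
P=np.array([[.30119,.63192,.21393],[.61595,.12258,.24405],[.66551,.045707,.188702],s['position']])
r=np.hypot(P[:,0],P[:,1]); A=[];b=[]
for q,ri,z in zip(Q,r,P[:,2]):
    a=q[1]+q[2]
    A+=[[1,0,np.sin(q[1]),np.sin(a),np.cos(a)],[0,1,np.cos(q[1]),np.cos(a),-np.sin(a)]];b+=[ri,z]
for k in (4,5):
    x,res,rk,sv=np.linalg.lstsq(np.array(A)[:,:k],np.array(b),rcond=None);print(x,res,sv)
E
```

```text
side cap_top [(0.55, [0.6702, 0.0429, 0.1742])]
side torch [(0.5, [0.4195, -0.3075, 0.0091])]
side cap_top [(0.62, [0.6724, 0.0394, 0.1756]), (0.2, [0.3959, 0.469, 0.0022])]
side torch [(0.56, [0.4202, -0.3112, 0.0095])]
[ 2.78371699e-02  2.91140907e-01  1.78069970e+00 -5.62338872e-05
  1.07168969e+00 -1.09814893e+00] [0.66646041 0.04185292 0.25056966] [-9.32535036e-04  2.20562879e-01  9.75372276e-01 -2.63823131e-04] [-0.24266062  0.0794967  -0.21371108] 5.55
[-0.01416562  0.02661438  0.53589127  0.60104753] [6.75789211e-06] [2.98343369 2.66267079 0.08107922 0.05228609]
[1.46585355e-04 4.94961543e-02 5.49841236e-01 6.03804900e-01
 4.05787351e-02] [2.21316781e-07] [3.46274919 2.82794128 0.08299177 0.05242238 0.04980386]
```

```bash
cat > ik.py <<'E'
import numpy as np
from scipy.optimize import least_squares
from scipy.spatial.transform import Rotation as R
L1,L2,E=.55,.604,.0406
def fk(q,T,s4,s6):
    a=q[1]+q[2]; z1=R.from_euler('z',q[0])
    W=z1.apply([L1*np.sin(q[1])+L2*np.sin(a)+E*np.cos(a),0,.0495+T+L1*np.cos(q[1])+L2*np.cos(a)-E*np.sin(a)])
    o=z1*R.from_euler('y',a)*R.from_euler('z',s4*q[3])*R.from_euler('y',q[4])*R.from_euler('z',s6*q[5])*R.from_euler('z',np.pi/2*0)
    return W+T*o.apply([0,0,1]),o
E
python3 - <<'E'
from ik import *
q=np.array([0.0278,.29114,1.7807,0,1.07169,-1.09815])
for s6 in (1,-1):
    p,o=fk(q,.3,1,s6); print(p,np.round(o.as_matrix(),2).tolist())
print(np.round(R.from_quat([.22056,.97537,0,0]).as_matrix(),2).tolist())
E
```

```text
[0.66729081 0.01855546 0.25061947] [[-0.43, -0.9, -0.0], [-0.9, 0.43, -0.0], [0.0, 0.0, -1.0]]
[0.66729081 0.01855546 0.25061947] [[-0.48, 0.88, -0.0], [0.88, 0.48, -0.0], [0.0, -0.0, -1.0]]
[[-0.9, 0.43, 0.0], [0.43, 0.9, 0.0], [0.0, 0.0, -1.0]]
```

```bash
sed -i 's/np.cos(a),0,/np.cos(a),.0233,/; s#np.pi/2\*0#np.pi/2#' ik.py; cat > plan.py <<'E'
from ik import *
lo=np.array([-2.77,-.74,0,-1.06,.31,-3.08]);hi=np.array([2.77,2.19,2.66,4.2,2.87,3.08])
def solve(p,o,T,s4,q0):
    f=lambda q:np.r_[(lambda a,b:np.r_[(a-p)*5,(b*o.inv()).as_rotvec()])(*fk(q,T,s4,1))]
    best=None
    for q4 in (-.8,0,.8,2.5):
        q=q0.copy();q[3]=q4
        r=least_squares(f,q,bounds=(lo,hi))
        if best is None or r.cost<best.cost: best=r
    return best.x,best.cost
E
python3 - <<'E'
from plan import *
q0=np.array([-.5,.1,1.8,0,1.1,0]);piv=np.array([.634,-.115,.132])
for phi in (-60,-90,-120,-150,180):
  f=np.radians(phi); u=np.array([np.cos(f),np.sin(f),1])/2**.5   # pivot->lens
  u=np.array([np.cos(f)*.7071,np.sin(f)*.7071,.7071])
  base=R.from_quat([.22056,.97537,0,0])
  # tilt from tool-down about horizontal axis k so -z -> -u
  k=np.cross([0,0,-1],-u);k/=np.linalg.norm(k)
  for yaw in (0,-60,-120):
   o=R.from_rotvec(k*np.pi/4)*R.from_euler('z',yaw,degrees=True)*base
   for T in (.3,):
    for s4 in (1,-1):
      x,c=solve(piv+u*.2,o,T,s4,q0)
      if c<1e-5: print(phi,yaw,T,s4,np.round(x,2))
E
```

```text
-60 0 0.3 1 [-0.5   0.74  1.22  0.39  1.86 -1.65]
-60 0 0.3 -1 [-0.5   0.74  1.22 -0.39  1.86 -1.65]
-60 -60 0.3 1 [-0.5   0.74  1.22  0.39  1.86 -0.61]
-60 -60 0.3 -1 [-0.5   0.74  1.22 -0.39  1.86 -0.61]
-60 -120 0.3 1 [-0.5   0.74  1.22  0.39  1.86  0.44]
-60 -120 0.3 -1 [-0.5   0.74  1.22 -0.39  1.86  0.44]
-90 0 0.3 1 [-0.67  0.54  1.55  0.59  1.6  -1.95]
-90 0 0.3 -1 [-0.67  0.54  1.55 -0.59  1.6  -1.95]
-90 -60 0.3 1 [-0.67  0.54  1.55  0.59  1.6  -0.9 ]
-90 -60 0.3 -1 [-0.67  0.54  1.55 -0.59  1.6  -0.9 ]
-90 -120 0.3 1 [-0.67  0.54  1.55  0.59  1.6   0.15]
-90 -120 0.3 -1 [-0.67  0.54  1.55 -0.59  1.6   0.15]
-120 0 0.3 1 [-0.78  0.29  1.91  0.79  1.29 -2.28]
-120 0 0.3 -1 [-0.78  0.29  1.91 -0.79  1.29 -2.28]
-120 -60 0.3 1 [-0.78  0.29  1.91  0.79  1.29 -1.23]
-120 -60 0.3 -1 [-0.78  0.29  1.91 -0.79  1.29 -1.23]
-120 -120 0.3 1 [-0.78  0.29  1.91  0.79  1.29 -0.18]
-120 -120 0.3 -1 [-0.78  0.29  1.91 -0.79  1.29 -0.18]
-150 0 0.3 1 [-0.78 -0.01  2.26  1.01  0.94 -2.56]
-150 0 0.3 -1 [-0.78 -0.01  2.26 -1.01  0.94 -2.56]
-150 -60 0.3 1 [-0.78 -0.01  2.26  1.01  0.94 -1.51]
-150 -60 0.3 -1 [-0.78 -0.01  2.26 -1.01  0.94 -1.51]
-150 -120 0.3 1 [-0.78 -0.01  2.26  1.01  0.94 -0.47]
-150 -120 0.3 -1 [-0.78 -0.01  2.26 -1.01  0.94 -0.47]
180 0 0.3 1 [-0.47 -0.3   2.5   1.02  0.38 -2.45]
180 0 0.3 -1 [-0.47 -0.3   2.5  -1.02  0.38 -2.45]
180 -60 0.3 1 [-0.47 -0.3   2.5   1.02  0.38 -1.4 ]
180 -60 0.3 -1 [-0.47 -0.3   2.5  -1.02  0.38 -1.4 ]
180 -120 0.3 1 [-0.47 -0.3   2.5   1.02  0.38 -0.36]
180 -120 0.3 -1 [-0.47 -0.3   2.5  -1.02  0.38 -0.36]
```

The cap reads back at its rest height. I'm going to the torch, keeping the jaw yaw; the plan for the end is to tilt from the -y side.

Emit:
carry_out --pt "-23 -32 6 0 0 0" --pt "-46 -64 10 0 0 0" --pt "-69 -97 10 0 0 0" --pt "-92 -130 10 0 0 0" --pt "-115 -163 10 0 0 0" --hand 0.8

```text
t: 5.97
position: [0.5503, -0.1221, 0.2607]
ee_rot: [-0.001, 0.22, 0.975, -0.0]
force: [-0.1, -0.5, 0.2]
gripper_width: 0.0308
```

Emit:
carry_out --pt "-23 -32 0 0 0 0" --pt "-46 -64 0 0 0 0" --pt "-69 -97 0 0 0 0" --pt "-92 -130 0 0 0 0" --pt "-115 -163 0 0 0 0"

```text
t: 6.38
position: [0.4353, -0.285, 0.2608]
ee_rot: [-0.001, 0.22, 0.975, 0.0]
force: [0.6, -0.8, -0.2]
gripper_width: 0.0645
```

Emit:
carry_out --pt "-18 -26 -10 0 0 0" --pt "-18 -26 -40 0 0 0" --pt "-18 -26 -60 0 0 0" --pt "-18 -26 -60 0 0 0"

```text
t: 6.72
position: [0.4166, -0.3088, 0.1974]
ee_rot: [-0.003, 0.221, 0.975, 0.002]
force: [-0.4, 1.4, -1.4]
gripper_width: 0.0731
```

```bash
python3 - <<'E'
from h import *
s=ctrl.state();print(s['joint_positions'],s['position'],s['gripper_width'],s['t'])
out=[]
for c in ['wrist','side','top']:
    p=snap(c); m=nets.silhouettes(p,'torch'); 
    print(c,[(round(d['conf'],2),np.round(d['centre'],4).tolist()) for d in nets.tip_of(p,'torch')])
    im=p['color'].copy()
    K,X=p['mtx'],np.linalg.inv(p['extrinsics'])
    for P in ([.418,-.31,.163],[.418,-.31,.078],s['position']):
        v=K@(X@np.r_[P,1])[:3]; v=v[:2]/v[2]; print(v.round(1)); cv2.circle(im,tuple(int(a) for a in v.round()),1,(255,0,255),-1)
    if c=='wrist': W=cv2.resize(im,(400,300))
    if c=='side': S=cv2.resize(im[250:350,150:283],(400,300))
cv2.imwrite('pics/t1.png',np.hstack([W,S]))
E
```

```text
[-6.82886788e-01  1.17758824e-01  2.10417885e+00  9.25685784e-06
  9.26778486e-01 -1.80762044e+00] [ 0.41657806 -0.30882637  0.19738043] 0.07306671041643042 6.7167
wrist [(0.86, [0.4188, -0.31, 0.0077])]
[250.1 224.9]
[250.2 194.8]
[250.9 241.7]
side [(0.73, [0.4201, -0.3105, 0.0108])]
[215.8 287.7]
[218.2 305.3]
[214.1 279.4]
top [(0.43, [0.6923, -0.2846, -0.0001])]
[356.6 231.7]
[349.7 232.4]
[359.3 231.8]
```

View pics/t1.png

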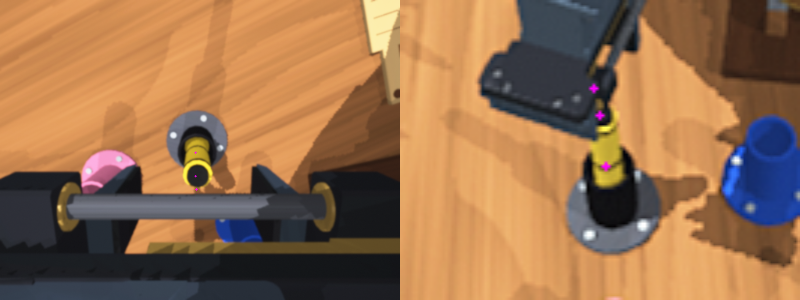

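In the wrist view the torch tail at (197,175) is centred between the open fingers, next to the black sleeve. The predicted points fall on it to within about 2 mm. I'll lower and close.

Emit:
carry_out --pt "2 -1 -30 0 0 0" --pt "2 -1 -60 0 0 0" --pt "2 -1 -82 0 0 0" --pt "2 -1 -92 0 0 0" --pt "2 -1 -92 0 0 0"

```text
t: 7.58
position: [0.4204, -0.3103, 0.1083]
ee_rot: [-0.001, 0.22, 0.975, 0.001]
force: [0.4, -0.0, 0.1]
gripper_width: 0.0727
```

Emit:
carry_out --pt "0 0 0 0 0 0" --pt "0 0 0 0 0 0" --pt "0 0 0 0 0 0" --pt "0 0 0 0 0 0" --pt "0 0 0 0 0 0" --hand 0

```text
t: 8.0
position: [0.4216, -0.3114, 0.1108]
ee_rot: [0.001, 0.221, 0.975, -0.0]
force: [0.2, -0.2, -0.6]
gripper_width: 0.0425
```

Emit:
carry_out --pt "0 0 0 0 0 0" --pt "0 0 0 0 0 0" --pt "0 0 0 0 0 0" --pt "0 0 0 0 0 0" --pt "0 0 0 0 0 0"

```text
t: 8.42
position: [0.4212, -0.3111, 0.11]
ee_rot: [0.0, 0.221, 0.975, -0.0]
force: [-0.8, -0.2, 1.5]
gripper_width: 0.0235
```

Emit:
carry_out --pt "0 0 10 0 0 0" --pt "0 0 40 0 0 0" --pt "0 0 80 0 0 0" --pt "0 0 120 0 0 0" --pt "0 0 160 0 0 0"

```text
t: 8.83
position: [0.4206, -0.3107, 0.2721]
ee_rot: [-0.0, 0.221, 0.975, 0.0]
force: [1.7, 0.5, -2.6]
gripper_width: 0.0235
```

Emit:
carry_out --pt "0 -10 35 0 0 0" --pt "20 -20 60 0 0 0" --pt "50 -20 80 0 0 0" --pt "80 -20 80 0.1 0 0" --pt "110 -20 80 0.2 0 0"

```text
t: 9.25
position: [0.533, -0.3305, 0.3532]
ee_rot: [-0.021, 0.218, 0.971, 0.099]
force: [0.0, -0.5, -1.6]
gripper_width: 0.0232
```

```bash
python3 - <<'E'
from h import *
s=ctrl.state();print(s['joint_positions'],s['position'],s['gripper_width'],s['force'],s['t'])
from ik import *
for s4 in (1,-1):
  for T in (.2,.3,.4):
    p,o=fk(s['joint_positions'],T,s4,1); print(s4,T,p,o.as_quat()[[3,0,1,2]])
print(s['ee_rot'])
E
```

```text
[-0.66110931  0.18545006  1.72984514  0.16484028  1.35152687 -1.83510804] [ 0.53297407 -0.33053584  0.35322563] 0.023218498083056028 [ 0.04497848 -0.45009717 -1.63037193] 9.25
1 0.2 [ 0.5329196  -0.34444654  0.35192578] [-0.02050552  0.21849707  0.97062702  0.0985989 ]
1 0.3 [ 0.53324767 -0.32440991  0.35395422] [-0.02050552  0.21849707  0.97062702  0.0985989 ]
1 0.4 [ 0.53357575 -0.30437328  0.35598266] [-0.02050552  0.21849707  0.97062702  0.0985989 ]
-1 0.2 [ 0.49358334 -0.39501483  0.35192578] [-0.09110214  0.17359448  0.9796544  -0.04292574]
-1 0.3 [ 0.47424329 -0.40026234  0.35395422] [-0.09110214  0.17359448  0.9796544  -0.04292574]
-1 0.4 [ 0.45490323 -0.40550985  0.35598266] [-0.09110214  0.17359448  0.9796544  -0.04292574]
[-0.02050552  0.21849707  0.97062702  0.0985989 ]
```

Emit:
carry_out --pt "20 0 5 0.11 0 0" --pt "40 0 5 0.22 0 0" --pt "60 0 5 0.33 0 0" --pt "80 0 5 0.44 0 0" --pt "100 5 5 0.55 0 0"

```text
t: 9.67
position: [0.6319, -0.327, 0.3559]
ee_rot: [-0.081, 0.205, 0.907, 0.359]
force: [-0.1, 0.3, -1.7]
gripper_width: 0.0236
```

Emit:
carry_out --pt "2 10 -15 0.035 0 0" --pt "2 15 -25 0.035 0 0" --pt "2 15 -25 0.035 0 0"

```text
t: 9.92
position: [0.6322, -0.31, 0.3272]
ee_rot: [-0.086, 0.204, 0.901, 0.373]
force: [0.7, 0.8, -1.8]
gripper_width: 0.0236
```

```bash
cat > chk.py <<'E'
from h import *
import sys
from scipy.spatial.transform import Rotation as R
piv=np.array([.634,-.115,.132])
s=ctrl.state();q=s['ee_rot'];z=R.from_quat([q[1],q[2],q[3],q[0]]).as_matrix()[:,2]
print('tcp',s['position'],'axis',z.round(3),s['gripper_width'],s['force'],s['t'],s['joint_positions'].round(2))
lens=s['position']+.102*z
print('lens expected',lens,'d',np.linalg.norm(piv-lens))
out=[]
for c in ['side','top','wrist']:
    p=snap(c)
    for t in ['torch','brake_pivot','cap_top','lever_knob']:
        print(c,t,[(round(d['conf'],2),np.round(d['centre'],4).tolist()) for d in nets.tip_of(p,t)][:2])
    im=p['color'].copy();K,X=p['mtx'],np.linalg.inv(p['extrinsics'])
    im=cv2.resize(im,None,fx=4,fy=4,interpolation=cv2.INTER_CUBIC)
    for P in (lens,lens-.155*z,piv):
        v=K@(X@np.r_[P,1])[:3]; v=(v[:2]/v[2]+.5)*4; print(v.round(1)/4); cv2.circle(im,tuple(int(a) for a in v.round()),4,(255,0,255),-1)
        if P is lens: cen=v.astype(int)
    x0=np.clip(cen[0]-200,0,2048-400);y0=np.clip(cen[1]-240,0,1536-480)
    out.append(im[y0:y0+480,x0:x0+400] if c!='wrist' else cv2.resize(im,(512,384)))
cv2.imwrite('pics/'+sys.argv[1],np.hstack(out[:2]));cv2.imwrite('pics/w'+sys.argv[1],out[2])
E
python3 chk.py c1.png
```

```text
tcp [ 0.63217011 -0.30995957  0.32719246] axis [-0.003  0.708 -0.707] 0.02358482798698169 [ 0.68960242  0.78526959 -1.7714325 ] 9.9167 [-0.7   0.51  1.47  0.58  1.71 -1.91]
lens expected [ 0.63184886 -0.2377938   0.25510919] d 0.17389311957782533
side torch [(0.65, [0.6309, -0.2399, 0.259]), (0.28, [0.6522, -0.0398, -0.0028])]
side brake_pivot []
side cap_top [(0.57, [0.6085, -0.4118, -0.0022])]
side lever_knob []
[302.5   231.575]
[319.475 239.9  ]
[290.325 225.15 ]
top torch [(0.79, [0.6287, -0.2406, 0.2609])]
top brake_pivot [(0.88, [0.6315, -0.1111, 0.1267]), (0.64, [0.6269, -0.2384, 0.2602])]
top cap_top [(0.6, [0.6678, 0.0389, 0.1751])]
top lever_knob [(0.4, [0.6175, -0.1724, 0.1408])]
[339.875 156.8  ]
[390.675 148.55 ]
[293.225 163.575]
wrist torch [(0.72, [0.6308, -0.237, 0.2564]), (0.24, [0.6508, -0.0455, -0.0019])]
wrist brake_pivot [(0.75, [0.6305, -0.1116, 0.1348])]
wrist cap_top [(0.92, [0.6715, 0.042, 0.1713])]
wrist lever_knob [(0.92, [0.6211, -0.168, 0.1386]), (0.58, [0.6334, -0.1152, 0.1325])]
[249.7   195.125]
[247.55  288.125]
[251.05 166.5 ]
```

View pics/c1.png

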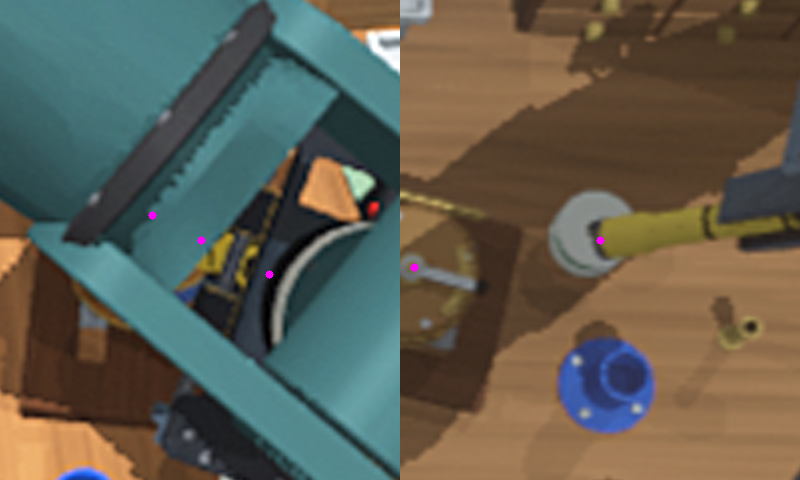

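The side view is blocked by the arm. In the top crop the lens at (600,240) falls on the predicted point, the axis points at the hub at (415,268), and the view down onto the pivot is open. I'll advance along the axis.

Emit:
carry_out --pt "1 20 -20 0 0 0" --pt "2 38 -38 0 0 0" --pt "3 48 -49 0 0 0" --pt "3 52 -53 0 0 0" --pt "3 52 -53 0 0 0"

```text
t: 11.08
position: [0.636, -0.2584, 0.2763]
ee_rot: [-0.085, 0.204, 0.901, 0.373]
force: [-0.4, 0.2, -2.2]
gripper_width: 0.0235
```

```bash
python3 chk.py c2.png
```

```text
tcp [ 0.63603774 -0.25836052  0.27625545] axis [-0.001  0.707 -0.707] 0.023480537714262964 [-0.35421483  0.18823631 -2.21856552] 11.0833 [-0.64  0.52  1.57  0.6   1.6  -1.92]
lens expected [ 0.63588785 -0.1861986   0.20416776] d 0.1013952196516661
side torch [(0.61, [0.6346, -0.1848, 0.2054])]
side brake_pivot [(0.66, [0.6348, -0.1164, 0.1329])]
side cap_top [(0.49, [0.3947, -0.0337, 0.0045])]
side lever_knob [(0.64, [0.6342, -0.1156, 0.1296])]
[298.05  228.275]
[312.525 235.225]
[290.325 225.15 ]
top torch [(0.8, [0.6313, -0.1856, 0.2019])]
top brake_pivot [(0.68, [0.6321, -0.1127, 0.1296])]
top cap_top [(0.59, [0.4217, -0.3066, -0.0009]), (0.48, [0.6663, 0.0443, 0.1735])]
top lever_knob [(0.62, [0.6187, -0.1696, 0.1421]), (0.23, [0.4169, -0.3093, 0.0033])]
[319.175 158.75 ]
[365.55  151.175]
[293.225 163.575]
wrist torch [(0.8, [0.6352, -0.1852, 0.2058])]
wrist brake_pivot [(0.94, [0.6351, -0.1167, 0.1332]), (0.37, [0.3945, -0.0334, 0.0013])]
wrist cap_top [(0.6, [0.6717, 0.0401, 0.1703])]
wrist lever_knob [(0.68, [0.6233, -0.1685, 0.1396])]
[251.825 195.95 ]
[252.025 290.475]
[250.5   173.575]
```

View pics/c2.png

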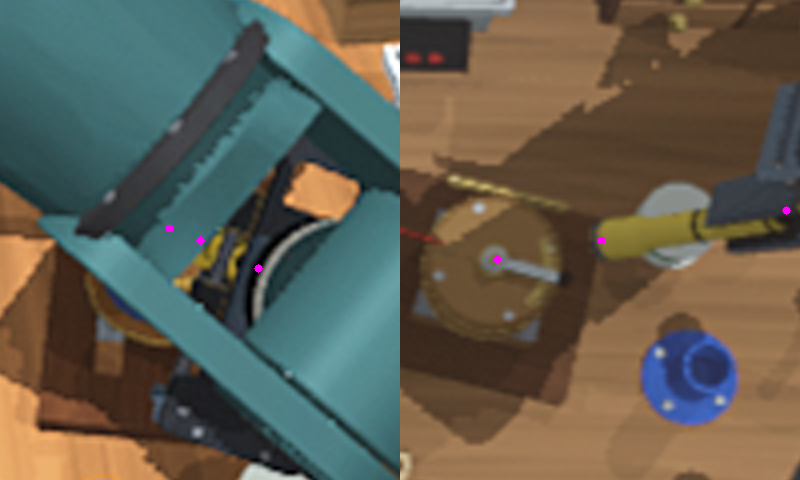

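View pics/wc2.png

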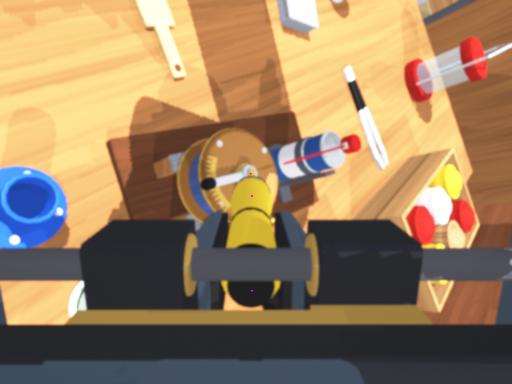

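In the top crop the torch lies on the line to the hub, with the lens at (602,241) and the hub at (497,260). The pivot, lever and straw are in the clear. In the wrist view the torch, from (252,195) to (252,290), points at the hub at (250,173). I'll trim by 1 mm, settle, and hand in.

Emit:
carry_out --pt "-1 0 -1 0 0 0" --pt "-1 0 -1 0 0 0" --pt "-1 0 -1 0 0 0" --pt "-1 0 -1 0 0 0" --pt "-1 0 -1 0 0 0"

```text
t: 12.25
position: [0.6352, -0.2591, 0.276]
ee_rot: [-0.084, 0.204, 0.901, 0.373]
force: [-0.1, -0.6, -2.4]
gripper_width: 0.0233
```

```bash
python3 - <<'E'
from h import *
s=ctrl.state();print(s['position'],s['ee_rot'],s['gripper_width'],s['force'],s['t'])
print(workorder.hand_in())
E
```

```text
[ 0.63520755 -0.25910566  0.27595344] [-0.08435999  0.20379649  0.90120554  0.37306697] 0.0233080739228308 [-0.11725525 -0.56321045 -2.44223247] 12.25
the job is handed in; nothing more can be done
None
```

I pressed the nozzle cap, then drew the torch and handed the job in at about 12 s. The torch is held in the air from the -y side, and the view from above onto the pivot is open.

**Cap:** I pressed it to its hard stop. The tip ended at z = 0.165 m, 6 mm below rest, with the force rising to 34 N. After release the nets read the cap back at about its rest height.

**Torch:** It is slanted 45° and gripped at 23.3 mm. By arm pose and the nets' readings the lens is about 102 mm from the brake pivot, and the beam axis passes within about 2 mm of it. The forces showed little more than the torch's weight.

**Checks:**
- The top and wrist views agree on the aim, and the lever knob read unchanged.
- The side camera was largely blocked by the arm, so it helped little at the end. Some of its readings (the cap, the lever knob) were plainly false and I ignored them.
- I took no new picture after the final 1 mm trim, nor of the other tackle; the arm passed well clear of it.

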